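Clear the rolling pin off the hooks and hang up the utensils

TASK

Someone has left the rolling pin lying across the hooks of the utensil rack: take it off first and lay it in its white cradle. Then hang every utensil lying on the black mat by its eye on the hook of its own handle colour, so that each hangs freely there at rest. Leave the other kitchen things where they are.

Things in the scene. Friction and masses are not known exactly. Their poses are not given: they have to be found in the camera images.
- rack: fixed steel rack: a rail 14 mm thick, 380 mm long along own y, axis 252 mm above the table, on a 14 mm square post at each end (y = +-185 mm, foot plates x -45 to 85, 40 wide, 8 high); free space between the posts. Origin on the table under the rail's middle. Its four hooks reach out to its -x (robot's side), 70 mm apart, order varies, bends at x = -95 mm. Place and yaw vary.
- hook_red: fixed J-hook of 8 mm rod, red clip (26 x 36 x 22 mm) on the rail, red 12 mm ball on the tip. Origin at the bend (rod axis), z = 240 mm. Tip rises along z, ball top at 40 mm; arm runs along +x to the rail, 95 mm off, rising 12 mm. An eye lowered over the tip, handle to -x, and let go swings down and hangs round the arm, centre about 10 mm below its axis; it swings for up to 15 s.
- hook_yellow: fixed J-hook of 8 mm rod, yellow clip (26 x 36 x 22 mm) on the rail, yellow 12 mm ball on the tip. Origin at the bend (rod axis), z = 240 mm. Tip rises along z, ball top at 40 mm; arm runs along +x to the rail, 95 mm off, rising 12 mm. An eye lowered over the tip, handle to -x, and let go swings down and hangs round the arm, centre about 10 mm below its axis; it swings for up to 15 s.
- hook_blue: fixed J-hook of 8 mm rod, blue clip (26 x 36 x 22 mm) on the rail, blue 12 mm ball on the tip. Origin at the bend (rod axis), z = 240 mm. Tip rises along z, ball top at 40 mm; arm runs along +x to the rail, 95 mm off, rising 12 mm. An eye lowered over the tip, handle to -x, and let go swings down and hangs round the arm, centre about 10 mm below its axis; it swings for up to 15 s.
- hook_green: fixed J-hook of 8 mm rod, green clip (26 x 36 x 22 mm) on the rail, green 12 mm ball on the tip. Origin at the bend (rod axis), z = 240 mm. Tip rises along z, ball top at 40 mm; arm runs along +x to the rail, 95 mm off, rising 12 mm. An eye lowered over the tip, handle to -x, and let go swings down and hangs round the arm, centre about 10 mm below its axis; it swings for up to 15 s.
- pin: loose wooden rolling pin, 250 g: barrel 34 mm across, 230 mm long, a handle 20 x 30 mm at each end. Origin at its centre, own y along it (it may roll). At the start it lies level on the arms of the four hooks, against the tips, axis 24 mm above and 21 mm to the rail's side of the bends; its middle between the two middle hooks, 45 mm free between it and the rail.
- cradle_seat (a point): where the pin's centre lies when in its cradle, 45 mm above the table; the grooves (and the pin, either way round) run along y, x across, z up. Cradle: fixed white plastic, foot 84 x 210 x 8 mm, two V-blocks 16 mm wide at y = +-75 mm, 53 mm tall, 80 mm across, open upwards; between them nothing above 8 mm. Place and yaw vary.
- tool_red: loose steel slotted turner (flat plate head 62 x 56 mm, 5 mm thick) with a red handle, about 90 g, 200 mm long, lying flat on a fixed black mat (3 mm thick) at the left. Origin under the grip point, near balance; x along the handle to the eye, z up. Handle 16 x 16 mm, x -32 to 68 mm; head x -31 to -93. At first the eye points roughly along +x; neighbours 85 mm apart. 2 to 4 utensils present.
- eye_red (a point): centre of the round eye of tool_red, at x = 85, y = 0, z = 8 mm in its frame: a ring of 8 mm steel rod, 43 mm over all, hole 26 mm, its axis along the tool's z
- tool_yellow: loose steel skimmer (round flat disc head 62 mm across, 6 mm thick) with a yellow handle, about 90 g, 200 mm long, lying flat on a fixed black mat (3 mm thick) at the left. Origin under the grip point, near balance; x along the handle to the eye, z up. Handle 16 x 16 mm, x -32 to 68 mm; head x -31 to -93. At first the eye points roughly along +x; neighbours 85 mm apart. 2 to 4 utensils present.
- eye_yellow (a point): centre of the round eye of tool_yellow, at x = 85, y = 0, z = 8 mm in its frame: a ring of 8 mm steel rod, 43 mm over all, hole 26 mm, its axis along the tool's z
- tool_blue: loose steel serving ladle (round shallow head 60 mm across, 16 mm thick) with a blue handle, about 90 g, 200 mm long, lying flat on a fixed black mat (3 mm thick) at the left. Origin under the grip point, near balance; x along the handle to the eye, z up. Handle 16 x 16 mm, x -32 to 68 mm; head x -31 to -93. At first the eye points roughly along +x; neighbours 85 mm apart. 2 to 4 utensils present.
- eye_blue (a point): centre of the round eye of tool_blue, at x = 85, y = 0, z = 8 mm in its frame: a ring of 8 mm steel rod, 43 mm over all, hole 26 mm, its axis along the tool's z
- tool_green: loose steel noodle fork (tined head 62 x 52 mm, 6 mm thick) with a green handle, about 90 g, 200 mm long, lying flat on a fixed black mat (3 mm thick) at the left. Origin under the grip point, near balance; x along the handle to the eye, z up. Handle 16 x 16 mm, x -32 to 68 mm; head x -31 to -93. At first the eye points roughly along +x; neighbours 85 mm apart. 2 to 4 utensils present.
- eye_green (a point): centre of the round eye of tool_green, at x = 85, y = 0, z = 8 mm in its frame: a ring of 8 mm steel rod, 43 mm over all, hole 26 mm, its axis along the tool's z
- tin_a: bystander: lowest of three stacked round steel containers, 112 mm across, 60 mm tall; origin under its centre. To be left alone.
- tin_b: bystander: middle steel container, 106 mm across, 55 mm tall, standing on tin_a; origin under its centre. To be left alone.
- tin_c: bystander: top steel container, 100 mm across, 50 mm tall, standing on tin_b; origin under its centre. To be left alone.
- sugar_jar: bystander: glass sugar jar with a steel dispensing spout and lever, 90 mm across, 190 mm tall; origin under its centre. To be left alone.
- spoon_holder: bystander: black plastic spoon holder, 96 mm across, 110 mm tall, with spoons standing out to 185 mm; origin under its centre. To be left alone.
- kadhai_lid: bystander: domed aluminium kadhai lid, 180 mm across, 54 mm tall with its black knob, lying flat; origin under its centre. To be left alone.
- mug: bystander: blue mug, 76 mm across, 85 mm tall; origin under its centre. To be left alone.
- salt: bystander: salt jar with a white cap, 52 mm across, 85 mm tall; origin under its centre. To be left alone.
- katori: bystander: small open steel bowl, 90 mm across, 35 mm tall; origin under its centre. To be left alone.

How it is judged:
By the outcome, as a careful person would: the job done as asked, in the order asked, and still so for the second after the job is handed in, with the robot touching nothing.
Of tool_red, tool_yellow, tool_blue, tool_green only 2 to 4 are there at a start; the rules pass over those that are not, and their reading is None.
At some moment in a run one of tool_red, tool_yellow, tool_blue, tool_green may be knocked a few centimetres aside while the robot is not near it.
It also fails if it takes over 210 s, if anything falls off the work surface, if the arm or the gripper's body presses on something with over 40 N, if the wrist force passes 120 N, or if a joint passes its speed limit or range.

ROBOT

A 6-joint arm with a two-finger parallel gripper is mounted at the origin on the work surface. World frame = base frame: x ahead of the robot, y to its left, z up, the work surface at z = 0. Lengths are in m, angles in rad, forces in N, time in s.
With the tool pointing down it reaches from about 0.35 to 0.8 m from the base axis. Payload 7.3 kg.
Tool frame: the origin (TCP) lies between the finger pads; the fingertips stand 25 mm ahead of it and the grasp point (between the pads) lies 6 mm ahead of it (r.tip_extent is the distance from the TCP to the fingertips, in m); z points along the fingers, y is the line along which they close (so a half turn about z gives the same grasp; the last joint's range is limited). The gripper opens to 85 mm and grips with 20 to 120 N. Pads are 22 mm wide; open, the fingers measure 114 mm over their backs; the gripper's body (76 mm by 85 mm) begins 54 mm behind the grasp point. The pads swing forward as they close: fully open they stand 13 mm farther back than shut.
Start: joints at [-1.352, 0.342, 1.524, -0, 1.275, -0.146], TCP at [0.187, -0.49, 0.256] pointing down, gripper open.
Joint ranges: [-2.53, 2.53], [-0.77, 2.02], [0.04, 2.7], [-1, 4.14], [0.28, 2.66], [-3.11, 3.11]. Speed limits (rad/s): [2.57, 2.57, 3.14, 3.14, 3.14, 3.14].

INTERFACE

Orientations are given as a unit quaternion [x, y, z, w].
In Python, from workcell import r, command_gripper, optics gives the robot as it stands. The module is installed in compiled form; this text tells all that it offers. Calls block until the motion is done:
- r.reach(position, orientation): joint-space move of the TCP to a pose.
- r.move_straight(position, orientation=None, speed=0.15, max_force=None): straight line of the TCP; orientation=None keeps the orientation; speed is the mean speed in m/s. With max_force (N) it stops when the force on the tool has changed by that much, and returns True; else False.
- r.movej(angles): joint-space move.
- command_gripper(opening, force=None): finger opening in m; force is the grip in N (None keeps the last); returns when the fingers have stopped.
- r.hold(seconds).
- r.solve_ik(position, orientation): joint angles nearest the present ones, or None.
- r.read_state(): the state.
- optics.get_image(name): name is "scene" or "top"; returns (picture, depth): 420x560x3 uint8, red, green, blue; 420x560 float32, m along the optical axis (not along the pixel's ray), 0 where there is no reading.
- optics.camera_model(name): a dict with "K" (3x3 intrinsics, pixels), "k1" (the pictures are not rectified: a ray, as slopes to the right and down, at radius r is drawn at 1 + k1 r^2 times it, then the intrinsics apply), "R" (3x3) and "t" (3): a world point X has camera coordinates R X + t. Camera axes: x right, y down, z forward; pixel columns grow to the right and rows downward; lengths in m; the calibration is good to about 2 mm. A picture is of the moment at which its call begins. camera_model takes no time and is no camera call.
A pose or a line that the arm cannot do raises r.PlanningError and nothing moves.
- r.finish_job(): hands the job in; it is judged then, once.
The state is a dict: "time_s": time; "joint_positions": joint angles; "dq": joint speeds; "tau": joint torques, N m; "eef_pos": TCP position; "eef_rot": TCP orientation; "contact_force": force on the tool from outside, world axes, zero at the start; "torque": the same for the moment, N m; "grip_width": finger opening in m; "grip_force": force on a finger pad.
Only numpy, scipy, OpenCV 4.12 (cv2) and the standard library are available. Lean on these libraries where they do the work, as an engineer would, in place of code of your own. Each camera call takes 0.05 s, during which the arm holds its last target. There are 200 camera calls.

## Working session

There is one attempt and no reset: what is moved stays moved. The work goes in short steps, each a Python script; the robot and the scene stay as the last script left them, time stands still between calls to the robot, and variables do not carry over. Pictures are saved under pics/ and viewed, at most 14 in all, crops included, and the job is handed in when it is done.

```bash
mkdir -p pics; cat > h.py <<'E'
import numpy as np, cv2
from workcell import r, command_gripper, optics
from scipy.spatial.transform import Rotation as Rn
def snap(name):
    im,d=optics.get_image(name); return im,d
def save(im,f): cv2.imwrite('pics/'+f,cv2.cvtColor(im,cv2.COLOR_RGB2BGR))
def cloud(name,d):
    m=optics.camera_model(name); K=np.array(m['K']);k1=m['k1']
    v,u=np.mgrid[:d.shape[0],:d.shape[1]].astype(float)
    p=np.stack([u.ravel(),v.ravel()],1)[:,None]
    n=cv2.undistortPoints(p,K,np.array([k1,0,0,0.])).reshape(-1,2)
    X=np.c_[n,np.ones(len(n))]*d.reshape(-1,1)
    W=(X-np.array(m['t']))@np.array(m['R'])
    W[d.ravel()<=0]=np.nan
    return W.reshape(d.shape+(3,))
E
python3 - <<'E'
from h import *
for n in('scene','top'):
    im,d=snap(n); save(im,n+'0.png'); np.savez(n+'0.npz',im=im,d=d)
    m=optics.camera_model(n); print(n,m)
E
```

```text
scene {'K': array([[406.35596147,   0.        , 277.58591884],
       [  0.        , 406.35596147, 215.40902792],
       [  0.        ,   0.        ,   1.        ]]), 'k1': -0.06893964609701457, 'R': array([[-0.15443786,  0.98797   ,  0.00801381],
       [ 0.73979711,  0.12101247, -0.66185816],
       [-0.65486578, -0.09628736, -0.74958626]]), 't': array([ 0.08208751, -0.2604474 ,  1.62957926])}
top {'K': array([[427.49910729,   0.        , 279.38684896],
       [  0.        , 427.49910729, 201.52478925],
       [  0.        ,   0.        ,   1.        ]]), 'k1': -0.036976637824469416, 'R': array([[ 0.04762256, -0.99886217, -0.00254217],
       [-0.97594065, -0.0459873 , -0.21313147],
       [ 0.21277205,  0.01263087, -0.97702022]]), 't': array([-0.02410119,  0.56507445,  1.37825635])}
```

View pics/scene0.png

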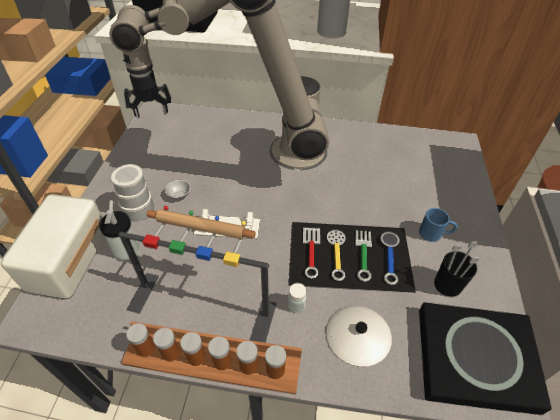

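View pics/top0.png

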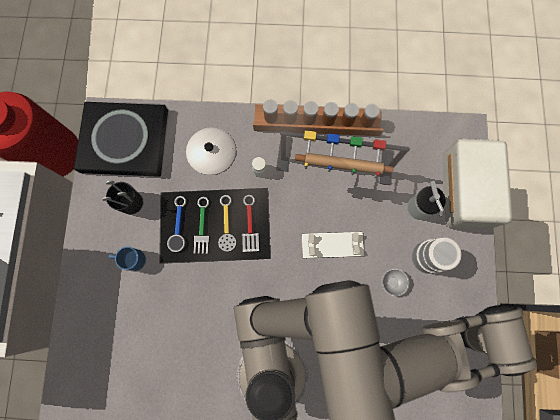

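The scene picture shows the pin across the hooks (150–255, 212–235), with the cradle beneath and behind it. The mat holds four tools: red, yellow, green and blue. In the top picture the pin runs (295,155)–(393,170), the cradle is at (333,244), and the clips from left to right are yellow, blue, green, red. Next I'll measure these.

```bash
cat >> h.py <<'E'
def masks(im):
    h=cv2.cvtColor(im,cv2.COLOR_RGB2HSV); H,S,V=[h[...,i].astype(int) for i in range(3)]
    s=(S>130)&(V>60)
    return dict(red=s&((H<6)|(H>174)),yellow=s&(H>20)&(H<34)&(V>120),green=s&(H>45)&(H<80),blue=s&(H>100)&(H<125)&(V>90))
def comps(m,W,zmin,zmax,minpx=6,box=(0.2,1.0,-.5,.6)):
    ok=m&(W[...,2]>zmin)&(W[...,2]<zmax)&(W[...,0]>box[0])&(W[...,0]<box[1])&(W[...,1]>box[2])&(W[...,1]<box[3])
    n,l=cv2.connectedComponents(ok.astype(np.uint8),connectivity=8)
    return [(W[l==i],np.argwhere(l==i)) for i in range(1,n) if (l==i).sum()>=minpx]
E
python3 - <<'E'
from h import *
np.set_printoptions(precision=4,suppress=True)
for n in('top','scene'):
    z=np.load(n+'0.npz'); W=cloud(n,z['d']); im=z['im']
    for c,m in masks(im).items():
        for P,px in comps(m,W,-.01,.35,3):
            print(n,c,len(P),px.mean(0).round(1)[::-1],'mean',P.mean(0),'lo',np.percentile(P,3,axis=0),'hi',np.percentile(P,97,axis=0))
    # pin
    h=cv2.cvtColor(im,cv2.COLOR_RGB2HSV)
    m=(W[...,2]>.235)&(W[...,2]<.30)&(h[...,0]<22)&(h[...,1]>80)&(h[...,2]>60)&(W[...,0]<.85)&(W[...,0]>.3)&(abs(W[...,1]+.1)<.4)
    k,l,st,_=cv2.connectedComponentsWithStats(m.astype(np.uint8)); i=1+st[1:,4].argmax(); P=W[l==i]
    print('pin',st[i]); c=P.mean(0);u=np.linalg.svd(P-c)[2][0]; s=(P-c)@u; print(c,u,s.min(),s.max(),'mid',c+u*(s.min()+s.max())/2,'zmax',np.percentile(P[:,2],98))
    # cradle: white, z<.07 
    m=(h[...,1]<45)&(h[...,2]>170)&(W[...,2]>.003)&(W[...,2]<.065)&(abs(W[...,1]+.1)<.2)&(abs(W[...,0]-.5)<.15)
    k,l,st,_=cv2.connectedComponentsWithStats(m.astype(np.uint8)); print('cr',st[1:][st[1:,4]>40]); i=1+st[1:,4].argmax(); P=W[l==i]
    for zz,P in(('all',P),('hi',P[P[:,2]>.03])):
        q=cv2.minAreaRect((P[:,:2]*1000).astype(np.float32)); print(zz,q,P[:,2].max())
E
```

```text
top red 100 [379.1 144. ] mean [ 0.7115 -0.2886  0.2602] lo [ 0.7008 -0.3059  0.2513] hi [ 0.724  -0.2729  0.2654]
top red 13 [377.5 173.2] mean [ 0.6168 -0.2805  0.2738] lo [ 0.6126 -0.2849  0.2649] hi [ 0.622  -0.277   0.2785]
top red 122 [249.  218.5] mean [0.5107 0.1049 0.0163] lo [0.4657 0.0959 0.0057] hi [0.5557 0.1141 0.0225]
top yellow 86 [309.7 134.7] mean [ 0.7307 -0.0808  0.2607] lo [ 0.72   -0.0965  0.2566] hi [ 0.7417 -0.064   0.2652]
top yellow 9 [306. 164.] mean [ 0.6339 -0.0721  0.276 ] lo [ 0.6311 -0.0751  0.2729] hi [ 0.6373 -0.0691  0.2802]
top yellow 113 [225.5 218.8] mean [0.5059 0.1858 0.0161] lo [0.4603 0.178  0.0106] hi [0.5525 0.1938 0.0216]
top green 85 [355.9 140.8] mean [ 0.7184 -0.2192  0.26  ] lo [ 0.708  -0.2347  0.2555] hi [ 0.7298 -0.204   0.2647]
top green 9 [354. 170.] mean [ 0.622  -0.2116  0.2774] lo [ 0.6187 -0.2143  0.2729] hi [ 0.6248 -0.2086  0.2805]
top green 110 [201.4 220.5] mean [0.496  0.2686 0.0161] lo [0.45   0.2619 0.0097] hi [0.5414 0.2763 0.0214]
top blue 90 [333.  137.5] mean [ 0.7253 -0.1505  0.2604] lo [ 0.7148 -0.1657  0.2542] hi
[... 1960 characters left out ...]
-0.1678  0.2484] hi [ 0.7397 -0.1353  0.2649]
scene blue 141 [390.5 259.4] mean [0.494  0.3508 0.0157] lo [0.4472 0.3422 0.0004] hi [0.5407 0.3621 0.0214]
pin [ 147  206  109   33 1308]
[ 0.6532 -0.1794  0.274 ] [ 0.0918  0.9958 -0.0041] -0.15128462081660288 0.13972829583570168 mid [ 0.6527 -0.1852  0.274 ] zmax 0.2820001914164511
cr [[202 209  13  11  70]
 [245 212  15  26 200]
 [219 215  22  10 132]
 [303 228   8  14  69]
 [194 231  18   5  48]]
all ((426.5811462402344, -101.33935546875), (84.21214294433594, 44.296592712402344), 10.957539558410645) 0.05290912505241483
hi ((431.8872375488281, -111.62165832519531), (69.9986801147461, 16.22443389892578), 4.111900329589844) 0.05290912505241483
```

```bash
cat >> h.py <<'E'
RY=-0.0921
RX=np.array([np.cos(RY),np.sin(RY)]); RYV=np.array([-np.sin(RY),np.cos(RY)])
MID=np.array([.6262,-.1766])
BEND={c:MID+RYV*k*.07 for c,k in dict(yellow=1.5,blue=.5,green=-.5,red=-1.5).items()}
def quat(yaw_y,pos):
    """tool down, closing line at world angle yaw_y; the half turn nearest the present joints"""
    q0=np.array(r.read_state()['joint_positions']); best=None
    for a in(yaw_y,yaw_y+np.pi):
        y=np.array([np.cos(a),np.sin(a),0]); z=np.array([0,0,-1.]); x=np.cross(y,z)
        q=Rn.from_matrix(np.c_[x,y,z]).as_quat(); s=r.solve_ik(pos,q)
        if s is not None:
            c=abs(np.array(s)-q0).max()
            if best is None or c<best[0]: best=(c,q)
    return best[1]
def st(): 
    s=r.read_state(); return 't %.1f w %.4f gf %.0f z %.4f F %s'%(s['time_s'],s['grip_width'],s['grip_force'],s['eef_pos'][2],np.round(s['contact_force'],1))
E
python3 - <<'E'
from h import *
p=np.array(r.read_state()['eef_pos']); r.move_straight([p[0],p[1],.40],speed=.25)
g=np.array([.6475,-.1805]); q=quat(RY,[*g,.40])
r.reach([*g,.40],q); command_gripper(.064,60)
hit=r.move_straight([*g,.271],q,speed=.12,max_force=15); print('pin',hit,st())
if not hit:
    command_gripper(.02,60); print(st())
    r.move_straight([*g,.37],speed=.1); print(st())
E
```

```text
pin False t 4.4 w 0.0640 gf 0 z 0.2720 F [-0.3 -0.5  1.5]
t 4.8 w 0.0325 gf 60 z 0.2721 F [-1.8  1.4  5.7]
t 5.9 w 0.0321 gf 61 z 0.3689 F [-0.3 -0.6 -3. ]
```

```bash
python3 - <<'E'
from h import *
c=np.array([.4355,-.1852]); q=quat(.074,[*c,.30])
r.move_straight([*c,.37],q,speed=.25); r.move_straight([*c,.09],q,speed=.2)
hit=r.move_straight([*c,.052],q,speed=.05,max_force=12); print(hit,st(), r.read_state()['eef_pos'])
im,d=snap('scene'); save(im[150:330,100:380].repeat(2,0).repeat(2,1),'pinc.png')
E
```

```text
True t 9.2 w 0.0321 gf 63 z 0.0532 F [-0.2 -0.   4.6] [ 0.43555447 -0.18498671  0.05319456]
```

View pics/pinc.png

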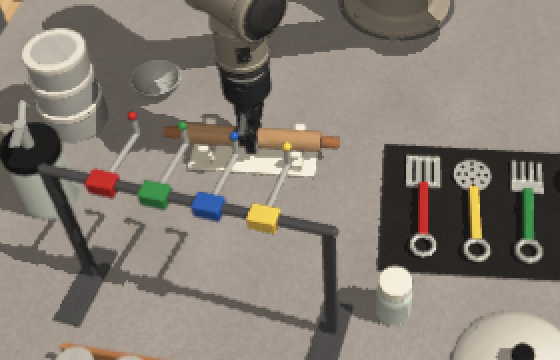

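The crop shows the pin seated in both V-blocks, from (165,130) to (335,142), with the hooks free. I'll release it, retreat and remeasure everything.

```bash
cat >> h.py <<'E'
def tool(c,imgs=None):
    """grip origin xy and heading of tool c on the mat, top camera handle pixels"""
    out=[]
    for n in('top','scene'):
        im,d=snap(n); W=cloud(n,d)
        C=comps(masks(im)[c],W,.004,.035,30,(.3,.75,0,.5))
        if not C: continue
        P=max(C,key=lambda k:len(k[0]))[0]; P=P[P[:,2]>.012][:,:2]
        (cx,cy),_,_=q=cv2.minAreaRect((P*1000).astype(np.float32))
        m=P.mean(0);u=np.linalg.svd(P-m)[2][0]; u*=np.sign(u[0]); s=(P-m)@u
        mid=m+u*(np.percentile(s,1)+np.percentile(s,99))/2
        out.append((mid,np.arctan2(u[1],u[0]),np.ptp(s)))
    for o in out: print(c,np.round(o[0],4),round(o[1],3),'len',round(o[2],3))
    mid=np.mean([o[0] for o in out],0); a=np.mean([o[1] for o in out])
    return mid-.018*np.array([np.cos(a),np.sin(a)]),a
E
python3 - <<'E'
from h import *
c=np.array([.4355,-.1852])
command_gripper(.06); r.move_straight([*c,.30],speed=.25); print(st())
r.reach([.40,.0,.40],quat(np.pi/2,[.40,.0,.40])); print(st())
for k in BEND: print(k,*tool(k),'bend',BEND[k])
for n in('top','scene'):
    im,d=snap(n); W=cloud(n,d); m=masks(im); save(im,n+'1.png')
    for k in BEND:
        for P,px in comps(m[k],W,.262,.285,3,(.58,.66,-.35,0)): print(n,k,len(P),P.mean(0).round(4))
    h=cv2.cvtColor(im,cv2.COLOR_RGB2HSV)
    mm=(W[...,2]>.045)&(W[...,2]<.075)&(h[...,0]<22)&(h[...,1]>80)&(abs(W[...,0]-.435)<.06)&(abs(W[...,1]+.185)<.2)
    P=W[mm]; print('pin',len(P),P.mean(0),np.percentile(P[:,2],98))
E
```

```text
t 10.8 w 0.0601 gf 0 z 0.2988 F [-0.  -0.2  0.3]
t 11.8 w 0.0599 gf 0 z 0.3991 F [ 0.2  0.9 -0.1]
yellow [0.5066 0.1856] 0.105 len 0.096
yellow [0.5065 0.1844] 0.101 len 0.1
yellow [0.48867447 0.18313054] 0.10282911981798905 bend [ 0.63585683 -0.07204501]
blue [0.496 0.351] 0.012 len 0.096
blue [0.4957 0.3489] 0.006 len 0.099
blue [0.47783113 0.34976075] 0.009250700195598014 bend [ 0.62941894 -0.14174834]
green [0.4958 0.2682] 0.033 len 0.094
green [0.4965 0.2675] 0.028 len 0.099
green [0.47820218 0.2672749 ] 0.030620543107937555 bend [ 0.62298106 -0.21145166]
red [0.5115 0.1027] 0.099 len 0.099
red [0.49363704 0.10093979] 0.09851782605411383 bend [ 0.61654317 -0.28115499]
top yellow 9 [ 0.6341 -0.0721  0.2755]
top blue 9 [ 0.628  -0.142   0.2765]
top green 9 [ 0.6227 -0.212   0.2752]
top red 11 [ 0.6159 -0.2811  0.2758]
pin 669 [ 0.43602331 -0.19991071  0.05600395] 0.06434309093360671
scene yellow 15 [ 0.6369 -0.0732  0.2767]
scene blue 11 [ 0.631  -0.1421  0.2777]
scene green 10 [ 0.6251 -0.2115  0.2777]
scene red 13 [ 0.6183 -0.2813  0.2775]
pin 646 [ 0.44186532 -0.18010825  0.05648735] 0.06435850647381902
```

```bash
cat >> h.py <<'E'
GZ=.031
def pick(c):
    o,a=tool(c); cl=a+np.pi/2
    q=quat(cl,[*o,.15]); r.reach([*o,.15],q); command_gripper(.05)
    hit=r.move_straight([*o,GZ],q,speed=.12,max_force=10)
    z=r.read_state()['eef_pos'][2]
    command_gripper(.005,50); print('grasp',hit,st())
    r.move_straight([*o,.36],speed=.25); print('lift',st())
    return z
def hover(c,dx=0,dy=0,z=.35):
    p=BEND[c]-RX*(.085-dx)+RYV*dy; q=quat(RY+np.pi/2,[*p,z]); r.reach([*p,z],q); return p,q
E
python3 - <<'E'
from h import *
print(pick('red')); hover('red'); r.hold(.3); print(st())
ims=[]
for n,(y,x) in (('top',(110,320)),('scene',(150,90))):
    im,d=snap(n); np.savez('hov_'+n,im=im,d=d); ims.append(cv2.resize(im[y:y+100,x:x+130],None,fx=4,fy=4,interpolation=0)); 
save(np.vstack(ims)[:800],'hov.png'); cv2.imwrite('pics/hov.png',cv2.cvtColor(np.hstack(ims),cv2.COLOR_RGB2BGR)[:, :1040][::1,::1]); 
i=cv2.imread('pics/hov.png'); cv2.imwrite('pics/hov.png',cv2.resize(i,(800,308)))
E
```

```text
red [0.5129 0.1027] 0.098 len 0.099
grasp False t 15.3 w 0.0146 gf 50 z 0.0317 F [-0.1  0.1  5.7]
lift t 16.8 w 0.0145 gf 49 z 0.3588 F [ 0.6  0.2 -1.4]
0.03158770552926131
t 18.5 w 0.0146 gf 49 z 0.3502 F [ 0.4 -0.6 -0.7]
```

View pics/hov.png

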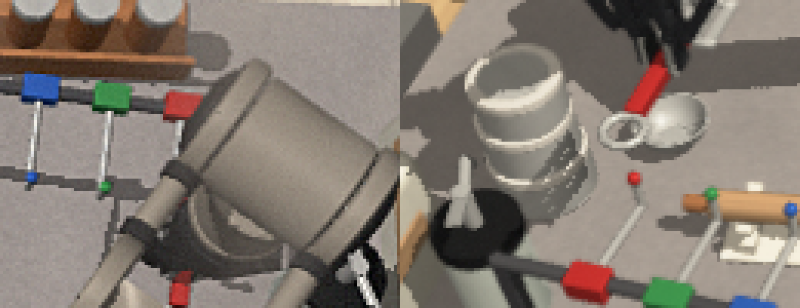

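```bash
cat >> h.py <<'E'
def eye(c,zc=.33):
    """ring centre of the held tool from the scene camera: raised points near the hook, circle fit"""
    im,d=snap('scene'); W=cloud('scene',d); rel=(W[...,:2]-BEND[c])
    a=rel@RX; b=rel@RYV
    P=W[(abs(W[...,2]-zc)<.025)&(a>-.024)&(a<.035)&(abs(b)<.035)]
    rel=P[:,:2]-BEND[c]; A=np.c_[rel@RX,rel@RYV]
    (cx,cy),rad=cv2.minEnclosingCircle((A*1000).astype(np.float32))
    print('eye',c,len(P),'circle',round(cx,1),round(cy,1),'r',round(rad,1),'mean',(A.mean(0)*1000).round(1),'z',np.percentile(P[:,2],[5,50,95]).round(4),
      'ext',(np.percentile(A,[2,98],axis=0)*1000).round(1).tolist())
E
python3 - <<'E'
from h import *
eye('red')
m=optics.camera_model('scene')
P,_=cv2.projectPoints(np.array([[*BEND['red'],.329]]),cv2.Rodrigues(np.array(m['R']))[0],np.array(m['t']),np.array(m['K']),np.array([m['k1'],0,0,0])); print(P)
E
```

```text
eye red 137 circle -1.8 1.0 r 22.2 mean [-2.4  1.5] z [0.3286 0.3324 0.3368] ext [[-22.9, -17.8], [18.1, 20.7]]
[[[161.86222356 192.88577329]]]
```

The hover crops show the eye ring at scene pixel about (162,192), directly above the red tip. My calculated position is (161.9,192.9), so I'll lower it.

```bash
cat >> h.py <<'E'
def hang(c,p,q,z=.276):
    hit=r.move_straight([*p,z],q,speed=.08,max_force=6); print('lower',hit,st())
    if hit and r.read_state()['eef_pos'][2]>.285: return False
    command_gripper(.05); r.hold(.6)
    b=p-RX*.03; r.move_straight([*b,.36],speed=.2); print('off',st()); return True
E
python3 - <<'E'
from h import *
p=BEND['red']-RX*.085+RX*.001; q=quat(RY+np.pi/2,[*p,.35])
print(hang('red',p,q))
p=[.40,.05,.40]; r.reach(p,quat(np.pi/2,p))
im,d=snap('scene'); save(im[140:320,60:340].repeat(2,0).repeat(2,1),'red.png')
E
```

```text
lower False t 19.7 w 0.0146 gf 49 z 0.2766 F [ 1.1 -0.3 -1.3]
off t 21.3 w 0.0503 gf 0 z 0.3591 F [ 0.4 -0.2 -0.8]
True
```

View pics/red.png

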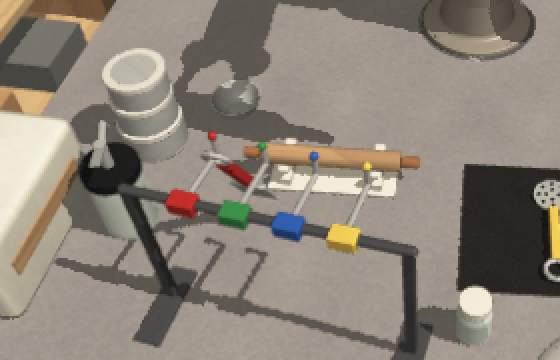

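The red tool's eye is on the red hook at (212,157) and the tool is swinging. Next is yellow.

```bash
cat > go.py <<'E'
import sys
from h import *
c=sys.argv[1]
pick(c)
if not .012<r.read_state()['grip_width']<.02: sys.exit('no grasp')
hover(c,.001); r.hold(.2); eye(c)
E
python3 go.py yellow
```

```text
yellow [0.506  0.1843] 0.107 len 0.098
grasp False t 25.7 w 0.0147 gf 50 z 0.0317 F [-0.5 -0.3  5.8]
lift t 27.1 w 0.0146 gf 49 z 0.3588 F [ 1.  -0.6 -1.2]
eye yellow 151 circle -0.4 0.3 r 23.0 mean [-0.1  2. ] z [0.3281 0.3328 0.3377] ext [[-21.3, -16.7], [21.2, 20.4]]
```

```bash
cat > lower.py <<'E'
import sys
from h import *
c=sys.argv[1]; p=BEND[c]-RX*.084; q=quat(RY+np.pi/2,[*p,.35])
if not hang(c,p,q): sys.exit('blocked')
p=[.40,.05,.40]; r.reach(p,quat(np.pi/2,p))
E
python3 lower.py yellow && python3 go.py green
```

```text
lower False t 29.5 w 0.0148 gf 49 z 0.2766 F [ 0.1 -0.5 -0.9]
off t 31.1 w 0.0502 gf 0 z 0.3592 F [-0.   0.2  0.2]
green [0.474  0.2419] -0.014 len 0.056
green [0.4565 0.2414] -0.091 len 0.092
grasp False t 34.9 w 0.0144 gf 51 z 0.0318 F [-0.8 -0.8  5. ]
lift t 36.4 w 0.0146 gf 50 z 0.3588 F [ 0.3 -0.1 -1. ]
eye green 119 circle -7.0 -1.2 r 21.1 mean [-5.7 -0.7] z [0.3285 0.3323 0.3348] ext [[-23.6, -20.3], [11.4, 18.5]]
```

Green had been knocked aside, so it was gripped about 8 mm off along the handle. I'll correct the hover for that and check the eye again.

```bash
python3 - <<'E'
from h import *
hover('green',.009); r.hold(.3); eye('green')
im,d=snap('scene'); save(im[150:290,100:300].repeat(3,0).repeat(3,1),'green.png')
E
```

```text
eye green 137 circle -1.2 -0.9 r 23.4 mean [-1.7 -1.2] z [0.3287 0.3324 0.3365] ext [[-22.2, -20.1], [20.4, 17.1]]
```

View pics/green.png

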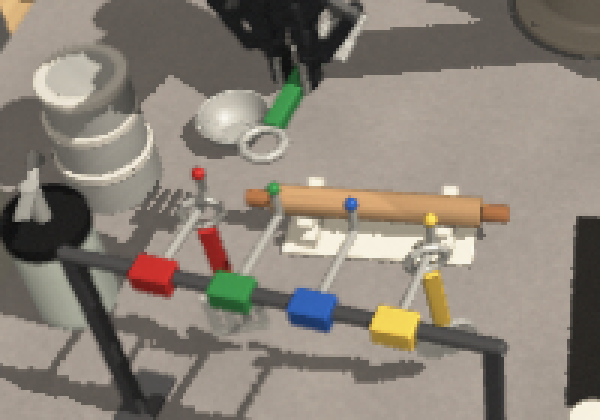

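Red and yellow hang on their hooks, with their eyes at (205,210) and (428,253). The green eye at (262,143) is centred over its tip, so I'll lower it. I'll then fetch blue with the arm parked where it doesn't block the view.

```bash
python3 - <<'E' && sleep 0 && python3 go.py blue
from h import *
import sys
p=BEND['green']-RX*.075+RYV*.001; q=quat(RY+np.pi/2,[*p,.35])
if not hang('green',p,q): sys.exit('blocked')
p=[.40,-.15,.40]; r.reach(p,quat(np.pi/2,p))
E
```

```text
lower False t 40.0 w 0.0148 gf 50 z 0.2766 F [ 0.5 -0.7 -0.5]
off t 41.6 w 0.0499 gf 0 z 0.3592 F [ 0.5  0.4 -0.7]
blue [0.4952 0.3509] 0.004 len 0.096
blue [0.4947 0.3488] -0.001 len 0.1
grasp False t 46.1 w 0.0146 gf 50 z 0.0318 F [-1.4 -1.1  5.7]
lift t 47.6 w 0.0143 gf 50 z 0.3586 F [ 0.3 -0.3 -1.8]
eye blue 148 circle -1.3 1.3 r 23.4 mean [0.3 0.9] z [0.3272 0.3322 0.3368] ext [[-22.6, -18.1], [21.4, 20.0]]
```

```bash
python3 lower.py blue && python3 - <<'E'
from h import *
p=[.35,.25,.40]; r.reach(p,quat(np.pi/2,p)); r.hold(16); print(st())
im,d=snap('scene'); save(im[130:330,60:330].repeat(3,0).repeat(3,1)[:, :800],'end.png')
im,d=snap('top'); save(im,'endtop.png')
E
```

```text
lower False t 50.7 w 0.0145 gf 50 z 0.2766 F [-1.2 -0.5 -1. ]
off t 52.4 w 0.0498 gf 0 z 0.3592 F [0.1 0.7 0.1]
t 70.1 w 0.0503 gf 0 z 0.4000 F [-0.7 -0.7 -0.4]
```

View pics/end.png

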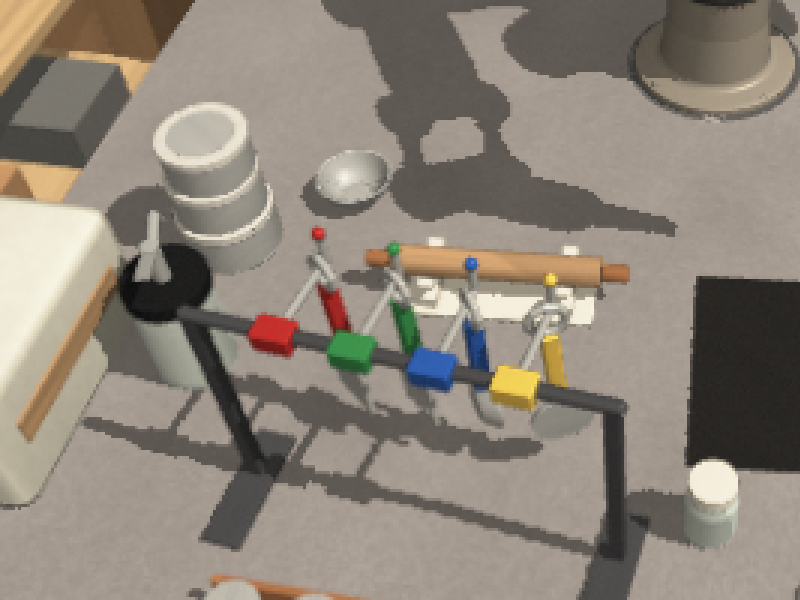

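View pics/endtop.png

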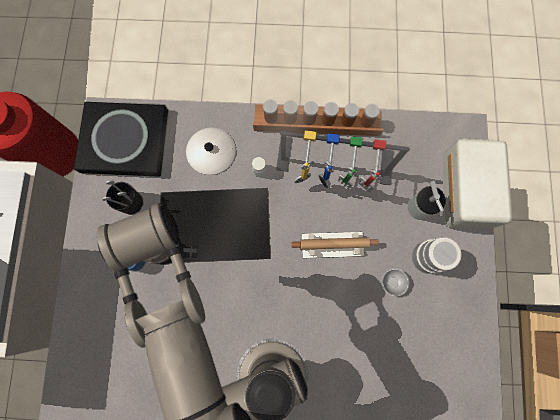

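All four utensils hang on their own colours and the pin lies in its cradle; the mat is empty. One check that they are at rest before handing in.

```bash
python3 - <<'E'
from h import *
def f():
    im,d=snap('scene'); W=cloud('scene',d); m=masks(im); o={}
    for c in BEND:
        C=comps(m[c],W,.12,.235,5,(.5,.75,-.35,0)); P=max(C,key=lambda k:len(k[0]))[0]; o[c]=P.mean(0)
    return im,o
for k in range(4):
    a,A=f(); r.hold(2 if k<3 else .7); b,B=f()
    df=abs(a[160:300,100:300].astype(int)-b[160:300,100:300]).max(-1)
    mv=max(np.linalg.norm(A[c]-B[c]) for c in A); print(st(),(df>40).sum(),{c:(B[c]-[*BEND[c],0]).round(3).tolist() for c in B},round(mv,4))
    if mv<.0015 and (df>40).sum()<5: break
E
```

```text
t 72.3 w 0.0500 gf 0 z 0.4000 F [ 0.3 -0.2 -0.1] 0 {'yellow': [0.015, -0.0, 0.182], 'blue': [0.02, -0.0, 0.187], 'green': [0.016, 0.002, 0.184], 'red': [0.015, 0.002, 0.191]} 0.001
```

```bash
python3 -c "
from h import *
print(r.finish_job())"
```

```text
the job is handed in; nothing more can be done
None
```

The rolling pin lies in its cradle, all four utensils hang at rest on the hooks of their own colour, and the job was handed in at about 72 s; no verdict was returned.

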